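# Track a propeller, then show it to the inspection camera

## Task

Check the pale wooden propeller on the tracking stand: swing it once right round on its spindle (one full turn, either way), so that both blade tips pass the gauge. Then lift it off and hold it up in the air for the inspection camera: the mounting face (the underside as it sits on the stand) turned square to the lens and centred on its line of sight, about 20 cm from the glass, blades level, red-taped tip to the robot's left. Finish still holding it there, steady; do not drop it or knock it against the camera, and leave the other things on the bench where they are.

Things in the scene. Friction and masses are not known exactly. Their poses are not given: they have to be found in the camera images.
- propeller: pale wooden propeller, two blades, 320 mm across, 80 g, blades up to 34 mm wide. Hub block 46 mm along the blades (x), 32 across (y: flat flanks to grip at -16 and +16 mm), 22 thick (z). Origin: centre of the mounting face (hub's underside); z: up out of the front face, along the shaft; x: along the blade with the red tip. Loose on the spindle; lift over 20 mm to free it
- hub_top (a point): centre of the hub's front (upper) face, 22 mm above the mounting face. The two twisted blades run out along the propeller's +x and -x at mid-thickness, 11 mm below this face; 80 mm from the axis a blade is 34 mm wide and reaches about 8 mm above and below that level
- taped_tip (a point): the red-taped blade tip: on the propeller's x axis, 157 mm from the shaft axis, 11 mm above the mounting face; the other blade has no tape
- tracking_stand: stand fixed to the bench: grey painted base 18 mm thick (x -90 to 215, y -65 to 65 mm), aluminium bearing post 42 mm thick to z = 64 mm at the origin; at x = 196 mm a thin gauge post 108 mm high, its pointer ending just outside the blade tips. Origin: on the shaft axis at the bench top; z up, x towards the gauge. At the start the propeller lies along y, taped tip to +y
- seat (a point): on the shaft axis, 76 mm above the bench: top of the 33 mm drive flange, on which the mounting face rests. The 7 mm spindle rises 19 mm and two 5 mm drive pins 6 mm above it, inside the hub; nothing stands above the hub's top
- spindle (a joint): angle of the stand's spindle and drive flange, rad: 0 at the start, grows anticlockwise seen from above, no stops. The pins make it turn with the propeller (up to 0.15 rad behind); it turns with about 0.03 N m of friction and stays where it is left
- camera_stand: foot and yoke of the inspection camera, fixed to the bench: dark steel foot 100 x 90 x 10 mm, two upright aluminium cheeks to z = 82 mm. Origin: centre of the foot's underside; the camera looks to its -x side
- lens: inspection camera's head, fixed on its stand, looking up at a slant: blue 34 mm block, black lens, white ring light 60 mm across. Origin: centre of the lens's front glass, 111 mm above the bench; z: line of sight out of the lens, 55 degrees above horizontal; y: level, towards the robot's left; the head reaches 77 mm back along -z
- glue_bottle: bystander: white glue bottle with black nozzle, 60 mm in diameter, 185 mm high; origin under its centre
- paper_cup: bystander: paper cup with a blue band, 70 mm across, 75 mm high; origin under its centre
- spinner: bystander: aluminium spinner cone, 50 mm across, 53 mm high; origin under its centre
- hammer: bystander: hammer with black and yellow handle lying along its x axis, 275 mm long, 115 mm across the head, 27 mm high; origin on the bench, midway along
- air_stapler: bystander: air stapler in black, grey and red, standing on the particle board at the left, 200 mm long, 200 mm high; origin under its middle
- spare_propeller: bystander: dark wooden propeller lying on the bench, 250 mm across, without tape; origin under its hub, blades along x
Not all that is in view belongs to the job. Leave any orange, pink or turquoise look-alike of the camera_stand alone.

How it is judged:
By the outcome, as a careful person would: the job done as asked, in the order asked, and still so for the second after the job is handed in, while the arm keeps its last pose, push and grip.
It also fails if it takes over 67 s, if anything falls off the work surface, if the arm or the gripper's body presses on something with over 40 N, if the wrist force passes 120 N, or if a joint passes its speed limit or range.

## Robot

A 6-joint arm with a two-finger parallel gripper is mounted at the origin on the work surface. World frame = base frame: x ahead of the robot, y to its left, z up, the work surface at z = 0. Lengths are in m, angles in rad, forces in N, time in s.
With the tool pointing down it reaches from about 0.3 to 0.775 m from the base axis. Payload 14.6 kg.
Tool frame: the origin (TCP) lies at the very end of the fingers, on their centre line; the grasp point (between the pads) lies 19 mm behind it; z points along the fingers, y is the line along which they close (so a half turn about z gives the same grasp; the last joint's range is limited). The gripper opens to 94 mm and grips with 3 to 60 N. Pads are 16 mm wide; open, the fingers measure 119 mm over their backs; the gripper's body (75 mm by 177 mm) begins 78 mm behind the grasp point.
Start: joints at [-1.415, 0.3, 1.521, -0, 1.321, -0.067], TCP at [0.122, -0.536, 0.17] pointing down, gripper open.
Joint ranges: [-3.03, 3.03], [-0.79, 2.21], [0.23, 2.52], [-1.04, 4.18], [0, 3.07], [-2.55, 2.55]. Speed limits (rad/s): [2.22, 2.22, 2.57, 3.14, 3.14, 3.14].

## Interface

Orientations are given as [roll, pitch, yaw] about the fixed x, y, z axes, in that order (R = Rz(yaw) Ry(pitch) Rx(roll)).
In Python, from station import ctrl gives the robot as it stands.
- The arm moves only by the shell command python3 -m pendant 'ROWS' [OPENING] [FORCE]. ROWS is JSON, a list of rows, each a list of 2 entries, a list of its own where there are three numbers: the shift along the world's x, y, z in cm, then the turn about the world's z in rad. A call has 1 to 20 rows; each row shifts and turns the commanded pose from where the row before left it; what a row does not reach is not made up. A row lasts 1/12 s, in which the tool goes at most 41.7 mm and 7.16 degrees, less where a joint would pass 70% of its speed; a pose out of reach is approached as far as the arm can. A call is refused whole if a number of a shift passes 4.17 or a number of a turn 0.125, either way. A call with a gripper value outside its range is refused whole. OPENING is the opening, from 0 (shut) to 1 (fully open), set as the call begins (- or left out, the last holds). The fingers move at their own pace and stop on an object; FORCE is the grip in N (left out, the last holds). Time passes only in rows, so rows that do not move let the fingers close. It gives the time, the measured TCP pose, the force, the opening and the grip force at its end, in the units of the state.
- ctrl.get_obs(): the state, without advancing time (a new reading comes with each control period).
- ctrl.camera(name): name is "scene" or "top"; returns a dict with "color" (420x560x3 uint8, red, green, blue), "intrinsics" (3x3 intrinsics, pixels), "camera_from_world" (4x4, takes a point from world to camera coordinates). Camera axes: x right, y down, z forward; pixel columns grow to the right and rows downward; lengths in m; the calibration is good to about 2 mm. A picture is of the moment at which its call begins. There is no depth.
- ctrl.hand_in(): hands the job in; it is judged then, once.
The state is a dict: "time_s": time; "qpos": joint angles; "joint_vel": joint speeds; "tau": joint torques, N m; "ee_pos": TCP position; "eef_rot": TCP orientation; "force": force on the tool from outside, world axes, zero at the start; "moment": the same for the moment, N m; "grip_width": finger opening in m; "grip_force": force on a finger pad.
Only numpy, scipy, OpenCV 4.12 (cv2) and the standard library are available. Lean on these libraries where they do the work, as an engineer would, in place of code of your own. Each camera call takes 0.05 s, during which the arm holds its last target. There are 200 camera calls.

## Working session

There is one attempt and no reset: what is moved stays moved. The work goes in short steps, Python scripts to look and compute and a shell command to move; the robot and the scene stay as the last step left them, time stands still between calls to the robot, and variables do not carry over. Pictures are saved under pics/ and viewed, at most 10 in all, crops included, and the job is handed in when it is done.

```bash
ls; mkdir -p pics
python3 - <<'E'
from station import ctrl
import cv2,numpy as np
for n in("scene","top"):
    c=ctrl.camera(n); cv2.imwrite(f"pics/{n}0.png",cv2.resize(c["color"][:,:,::-1],(784,588),interpolation=cv2.INTER_CUBIC))
    np.savez(f"{n}.npz",K=c["intrinsics"],T=c["camera_from_world"])
    T=c["camera_from_world"];print(n,c["intrinsics"].round(1).tolist(),(-T[:3,:3].T@T[:3,3]).round(3),T[:3,:3].round(3).tolist())
print(ctrl.get_obs())
E
```

```text
pics
scene [[382.8, 0.0, 277.1], [0.0, 382.8, 209.7], [0.0, 0.0, 1.0]] [1.371 0.25  0.797] [[-0.317, 0.948, 0.005], [0.615, 0.21, -0.76], [-0.722, -0.237, -0.65]]
top [[425.4, 0.0, 273.7], [0.0, 425.4, 203.1], [0.0, 0.0, 1.0]] [0.423 0.022 1.437] [[0.0, -1.0, 0.01], [-0.994, -0.001, -0.105], [0.105, -0.01, -0.994]]
{'time_s': 0.1, 'qpos': array([-1.41462177e+00,  3.00355820e-01,  1.52151870e+00,  6.34268546e-06,
        1.32070776e+00, -6.66079811e-02]), 'joint_vel': array([-0.00042268, -0.00078648, -0.00281157, -0.0007916 ,  0.00054831,
       -0.00127673]), 'tau': array([ 4.27232399e-04, -5.32646406e+01, -3.53284156e+01,  7.09057529e-02,
        2.35340249e-02, -6.88115301e-05]), 'ee_pos': array([ 0.12147165, -0.53613956,  0.16967597]), 'eef_rot': array([-3.14060564e+00, -7.19979883e-05,  2.22780932e-01]), 'force': array([-0.44874991, -0.27657887, -0.1131112 ]), 'moment': array([-0.01668415,  0.01215878,  0.0301106 ]), 'grip_force': 0.0, 'grip_width': 0.09425198471136384}
```

View pics/scene0.png

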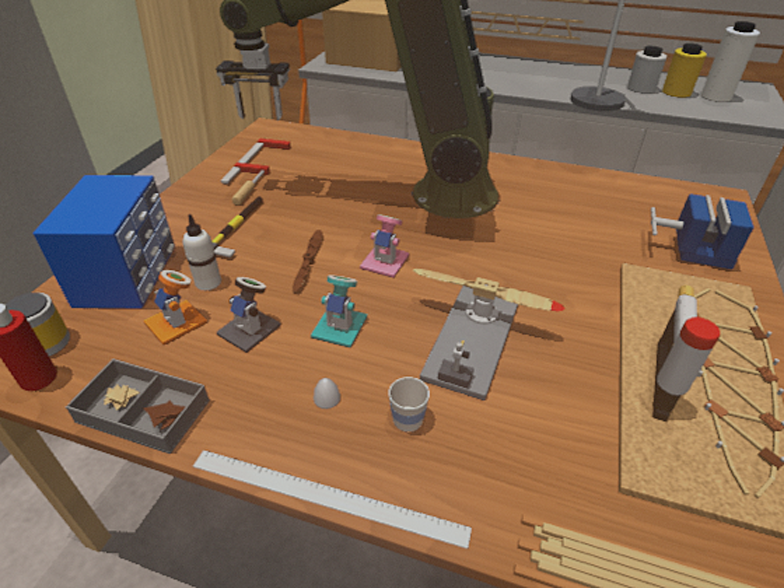

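View pics/top0.png

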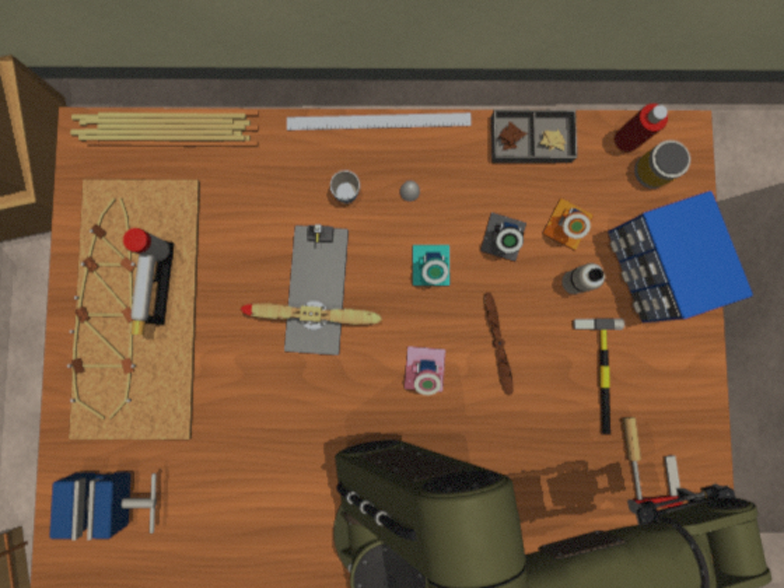

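Scene picture: pale propeller at (487,287) on the grey stand, with its red tip at (557,306). The dark spare is at (308,262). Camera stands are dark at (248,330), orange (175,320), turquoise (340,320) and pink (386,250). In the top view the propeller hub is at (314,314), red tip (246,310), gauge (318,232) and dark stand (505,238).

I choose the pale propeller with the red tip and the dark-footed stand. Next I'll check both in one crop and measure.

```bash
python3 -m pendant 2>&1 | tail -5
python3 - <<'E'
import cv2,numpy as np
from station import ctrl
t=ctrl.camera("top")["color"][:,:,::-1];s=ctrl.camera("scene")["color"][:,:,::-1]
cv2.imwrite("pics/crop1.png",np.hstack([cv2.resize(t[140:270,160:390],None,fx=2.2,fy=2.2,interpolation=2)[:,:400],cv2.resize(t[140:200,330:390],(286,286),interpolation=2)]))
a=cv2.resize(t[150:265,165:285],(400,383),interpolation=2);b=cv2.resize(s[185:260,145:225],(400,383),interpolation=2)
cv2.imwrite("pics/crop1.png",np.hstack([a,b]))
E
```

```text
invalid input
```

View pics/crop1.png

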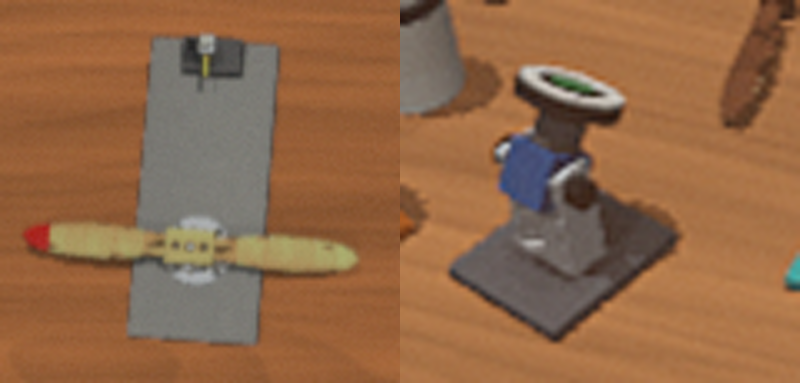

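The crop shows, on the left, the pale two-blade propeller with red tape at (38,237), its hub at (190,245) and the gauge pointer at (205,65). On the right is the dark-footed stand with blue head and white ring at (570,85). Both choices are right.

The pendant only turns about world z, but the final pose needs a 35° tilt. I'll test empty-handed, away from everything, what the arm does at its reach limit.

```bash
python3 -m pendant '[[[0.9,-3.9,2],0],[[0.9,-3.9,2],0],[[0.9,-3.9,1],0],[[0.9,-3.9,0],0],[[0.9,-3.9,0],0],[[0.9,-3.9,0],0],[[0,0,0],0]]'; python3 -m pendant '[[[0.9,-3.9,0],0],[[0.9,-3.9,0],0],[[0,0,0],0]]'
cat > h.py <<'E'
import numpy as np
from scipy.spatial.transform import Rotation as R
def cam(n):
    d=np.load(f"{n}.npz");return d["K"],d["T"]
def ray(n,uv): # uv in native 560x420 px
    K,T=cam(n);d=T[:3,:3].T@np.linalg.solve(K,[*uv,1]);return -T[:3,:3].T@T[:3,3],d/np.linalg.norm(d)
def atz(n,uv,z):
    o,d=ray(n,uv);return o+d*(z-o[2])/d[2]
def tri(uv1,uv2):
    (a,d),(b,e)=ray("scene",uv1),ray("top",uv2)
    s=np.linalg.lstsq(np.c_[d,-e],b-a,rcond=None)[0];p,q=a+s[0]*d,b+s[1]*e
    return (p+q)/2,np.linalg.norm(p-q)
def proj(n,P):
    K,T=cam(n);p=(T[:3,:3]@np.atleast_2d(P).T).T+T[:3,3];p=p@K.T;return p[:,:2]/p[:,2:]
E
python3 - <<'E'
from station import ctrl
from h import *
o=ctrl.get_obs();print(o["ee_pos"],R.from_euler("xyz",o["eef_rot"]).as_matrix()[:,2],o["qpos"].round(3))
s=5/7
P=lambda *a:np.array(a)*s
print("hub",atz("top",P(314,314),.098)," crop",atz("top",(165+190*.3,150+245*.3),.098),"tip",atz("top",(165+36*.3,150+237*.3),.087),"tip2",atz("top",(165+356*.3,150+258*.3),.087))
f=[(150,38),(279,45),(258,344),(128,337)]
print("base",[atz("top",(165+u*.3,150+v*.3),.018).round(3).tolist() for u,v in f])
print("ring top",tri((145+570*.2,185+85*.1958),P(510,241)))
c=[(450,270),(556,338),(678,238)]
print("foot",[atz("scene",(145+u*.2,185+v*.1958),.01).round(3).tolist() for u,v in c])
E
```

```text
time_s: 0.78
ee_pos: [0.1689, -0.7432, 0.213]
eef_rot: [-3.137, -0.0, 0.223]
force: [-0.5, 0.2, -1.8]
grip_width: 0.0941
grip_force: 0.0
time_s: 1.03
ee_pos: [0.1778, -0.7822, 0.2133]
eef_rot: [3.14, -0.0, 0.223]
force: [-0.6, 1.0, -0.8]
grip_width: 0.0941
grip_force: 0.0
[ 0.17779738 -0.78222297  0.213343  ] [ 4.78596594e-04 -1.20288520e-03 -9.99999162e-01] [-1.393  1.     0.326  0.     1.814 -0.045]
hub [0.49740124 0.16387685 0.098     ]  crop [0.4998685  0.17109141 0.098     ] tip [0.5079954  0.31872588 0.087     ] tip2 [0.48824957 0.01432366 0.087     ]
base [[0.715, 0.223, 0.018], [0.708, 0.092, 0.018], [0.406, 0.111, 0.018], [0.413, 0.24, 0.018]]
ring top (array([ 0.63117035, -0.15693732,  0.1561657 ]), np.float64(0.21986344099941912))
foot [[0.656, -0.114, 0.01], [0.686, -0.036, 0.01], [0.589, 0.004, 0.01]]
```

```bash
python3 -m pendant '[[[0.9,-3.9,0],0],[[0.9,-3.9,0],0],[[0.9,-3.9,3],0],[[0.9,-3.9,3],0]]'
python3 - <<'E'
from station import ctrl
from h import *
o=ctrl.get_obs();print(o["ee_pos"],R.from_euler("xyz",o["eef_rot"]).as_matrix()[:,2],o["qpos"].round(3))
P=lambda *a:np.array(a)*5/7
S=lambda u,v:(145+(u-400)*.2,185+v*.1958)
print("ring",tri(S(570,85),P(510,241)))
print("foot",[atz("scene",S(u,v),.01).round(3).tolist() for u,v in [(450,270),(556,338),(678,238)]])
print("block",tri(S(537,172),P(502,229)))
E
```

```text
time_s: 1.37
ee_pos: [0.1851, -0.8119, 0.225]
eef_rot: [3.052, -0.0, 0.223]
force: [-0.7, 0.1, 0.6]
grip_width: 0.0941
grip_force: 0.0
[ 0.18506197 -0.81186586  0.2249801 ] [ 0.01985106 -0.08694341 -0.99601545] [-1.392  1.035  0.239  0.004  1.779 -0.043]
ring (array([ 0.66218101, -0.27770768,  0.10767013]), np.float64(0.002894101580405853))
foot [[0.731, -0.333, 0.01], [0.758, -0.248, 0.01], [0.665, -0.22, 0.01]]
block (array([ 0.69997964, -0.27440247,  0.07444913]), np.float64(0.012564161606617968))
```

The tool starts to tilt outward at the reach limit, in the direction the job needs. I'll check that it goes on and that the tilt survives retreat.

```bash
python3 -m pendant '[[[0.9,-3.9,0],0],[[0.9,-3.9,0],0],[[0.9,-3.9,0],0],[[0.9,-3.9,0],0]]'; python3 -m pendant '[[[-0.9,3.9,0],0],[[-0.9,3.9,0],0],[[-0.9,3.9,0],0],[[0,0,0],0]]';  python3 - <<'E'
from station import ctrl
print(ctrl.get_obs()["qpos"].round(3))
E
```

```text
time_s: 1.7
ee_pos: [0.1952, -0.8544, 0.1885]
eef_rot: [2.956, 0.0, 0.223]
force: [-0.5, -0.2, 0.1]
grip_width: 0.0937
grip_force: 0.0
time_s: 2.03
ee_pos: [0.181, -0.7936, 0.1884]
eef_rot: [2.965, -0.0, 0.223]
force: [-0.0, -1.8, -0.2]
grip_width: 0.0938
grip_force: 0.0
[-1.395  0.821  0.705  0.009  1.439 -0.047]
```

```bash
python3 -m pendant '[[[-0.9,4,0.4],0],[[-0.9,4,0.4],0],[[-0.9,4,0.4],0],[[-0.9,4,0.4],0],[[-0.9,4,0.4],0],[[-0.9,4,0],0],[[-0.9,4,0],0],[[-0.9,4,0],0],[[-0.9,4,0],0],[[-0.9,4,0],0],[[-0.9,4,0],0],[[-0.9,4,0],0],[[-0.9,4,0],0],[[-0.9,4,0],0]]';  python3 - <<'E'
from station import ctrl
print(ctrl.get_obs()["qpos"].round(3))
E
```

```text
time_s: 3.2
ee_pos: [0.0596, -0.2548, 0.2065]
eef_rot: [2.957, 0.001, 0.223]
force: [-1.1, 0.2, 1.6]
grip_width: 0.0936
grip_force: 0.0
[-1.517 -0.61   2.227  0.031  1.342 -0.174]
```

```bash
python3 -m pendant '[[[0,1,-4],0],[[0,1,-4],0],[[0,1,-2],0],[[0,1,0],0],[[0,1,0],0],[[0,1,0],0]]';  python3 - <<'E'
from station import ctrl
print(ctrl.get_obs()["qpos"].round(3))
E
```

```text
time_s: 3.7
ee_pos: [0.0598, -0.1967, 0.1064]
eef_rot: [2.957, 0.001, 0.223]
force: [-1.2, -0.2, 0.1]
grip_width: 0.0941
grip_force: 0.0
[-1.494 -0.739  2.507  0.028  1.192 -0.154]
```

Right at the limits now; a few more rows inward should reduce the tilt.

```bash
python3 -m pendant '[[[0,1,0],0],[[0,1,0],0],[[0,0.5,0],0],[[0,0.5,0],0]]';  python3 - <<'E'
from station import ctrl
print(ctrl.get_obs()["qpos"].round(3))
E
```

```text
time_s: 4.03
ee_pos: [0.065, -0.1791, 0.1078]
eef_rot: [2.971, 0.002, 0.223]
force: [-0.9, -0.2, 0.4]
grip_width: 0.0939
grip_force: 0.0
[-1.439 -0.79   2.518  0.015  1.243 -0.095]
```

```bash
python3 -m pendant '[[[1,-4,4],0],[[1,-4,4],0],[[0,0,4],0],[[0,0,4],0],[[0,0,4],0],[[0,0,4],0],[[0,1,0],0],[[0,1,0],0],[[0,1,0],0]]';  python3 - <<'E'
from station import ctrl
print(ctrl.get_obs()["qpos"].round(3))
E
```

```text
time_s: 4.78
ee_pos: [0.0793, -0.2062, 0.3266]
eef_rot: [2.968, 0.001, 0.223]
force: [-1.1, -0.4, -0.3]
grip_width: 0.0939
grip_force: 0.0
[-1.374 -0.71   1.999  0.003  1.679 -0.026]
```

```bash
python3 -m pendant '[[[0.4,-2,4],0],[[0.4,-2,4],0],[[0.2,-1,4],0],[[0,0,4],0],[[-0.5,2,0],0],[[-0.5,2,0],0],[[-0.5,2,0],0]]';  python3 - <<'E'
from station import ctrl
print(ctrl.get_obs()["qpos"].round(3))
E
```

```text
time_s: 5.37
ee_pos: [0.0736, -0.1924, 0.4806]
eef_rot: [2.969, 0.001, 0.223]
force: [-0.1, 0.4, -0.3]
grip_width: 0.0939
grip_force: 0.0
[-1.394 -0.616  1.598  0.007  1.987 -0.043]
```

```bash
python3 -m pendant '[[[0.7,-3.05,-1],0.125],[[0.7,-3.05,-1],0.125],[[0.7,-3.05,-1],0.125],[[0.7,-3.05,-1],0.125],[[0.7,-3.05,-1],0.125],[[0.7,-3.05,-1],0.125],[[0.7,-3.05,-1],0.125],[[0.7,-3.05,-1],0.125],[[0.7,-3.05,-1],0.125],[[0.7,-3.05,-1],0.125],[[0.7,-3.05,-1],0.125],[[0.7,-3.05,-1],0.125],[[0.7,-3.05,-1],0.125],[[0.7,-3.05,-1],0.125],[[0.7,-3.05,-1],0.125],[[0.7,-3.05,-1],0.125],[[0.7,-3.05,-1],0.125],[[0.7,-3.05,-1],0.125],[[0.7,-3.05,-1],0.125]]'
cat > st.py <<'E'
from station import ctrl
from h import *
o=ctrl.get_obs();M=R.from_euler("xyz",o["eef_rot"]).as_matrix();p=o["ee_pos"]
r=p[:2]/np.hypot(*p[:2])
print("q",o["qpos"].round(3),"p",p.round(4),"r",np.hypot(*p[:2]).round(3))
d=M.T@[0,0,-1]
print("closing ang",np.arctan2(M[1,1],M[0,1]).round(4),"toolz",M[:,2].round(3),"radial/left tilt deg",np.degrees([M[:2,2]@r,M[:2,2]@[-r[1],r[0]]]).round(2),"tilt along tool y,x deg",np.degrees([d[1],d[0]]).round(2))
E
python3 st.py
```

```text
time_s: 6.95
ee_pos: [0.197, -0.7271, 0.2844]
eef_rot: [2.982, 0.013, 2.509]
force: [0.2, 0.2, 1.0]
grip_width: 0.0942
grip_force: 0.0
q [-1.405  0.966  0.234  0.138  2.04  -2.287] p [ 0.197  -0.7271  0.2844] r 0.753
closing ang 0.94 toolz [ 0.104  0.121 -0.987] radial/left tilt deg [-5.12  7.59] tilt along tool y,x deg [-9.12  0.74]
```

```bash
python3 -m pendant '[[[0.9,-3.9,1],0],[[0.9,-3.9,1],0],[[0.9,-3.9,1],0],[[0.9,-3.9,1],0],[[0.9,-3.9,1],0]]' >/dev/null; python3 st.py
```

```text
q [-1.403  0.989  0.235  0.144  1.895 -2.283] p [ 0.2099 -0.7708  0.2649] r 0.799
closing ang 0.9325 toolz [ 0.137  0.004 -0.991] radial/left tilt deg [1.84 7.64] tilt along tool y,x deg [-4.89  6.15]
```

```bash
python3 -m pendant '[[[1.8,3.6,1],-0.104],[[1.8,3.6,1],-0.104],[[1.8,3.6,1],-0.104],[[1.8,3.6,0.3],-0.104],[[1.8,3.6,0.3],-0.104],[[1.8,3.6,0.3],-0.104],[[1.8,3.6,0.3],-0.104],[[1.8,3.6,0.3],-0.104],[[1.8,3.6,0.3],-0.104],[[1.8,3.6,0.3],-0.104],[[1.8,3.6,0.3],-0.104],[[1.8,3.6,0.3],-0.104],[[1.8,3.6,0.3],-0.104],[[1.8,3.6,0.3],-0.104]]' >/dev/null; python3 -m pendant '[[[1.8,3.6,0.3],-0.104],[[1.8,3.6,0.3],-0.104],[[1.8,3.6,0.3],-0.104],[[1.8,3.6,0.3],-0.104],[[1.8,3.6,0.3],-0.104],[[1.8,3.6,0.3],-0.104],[[1.8,3.6,0.3],-0.104],[[1.8,3.6,0.3],-0.104],[[1.8,3.6,0.3],-0.104],[[1.8,3.6,0.3],-0.104],[[1.8,3.6,0.3],-0.104],[[1.8,3.6,0.3],-0.104],[[1.8,3.6,0.3],-0.104],[[1.8,3.6,0.3],-0.104]]' >/dev/null; python3 st.py
```

```text
q [ 0.223  0.87   0.234 -0.035  2.163  2.047] p [0.6804 0.1823 0.3561] r 0.704
closing ang -1.8382 toolz [-0.116 -0.056 -0.992] radial/left tilt deg [-7.26 -1.4 ] tilt along tool y,x deg [-4.9   5.54]
```

```bash
python3 -m pendant '[[[0,0,0],-0.095],[[0,0,0],-0.095],[[4,1.1,0],0],[[4,1.1,0],0],[[4,1.1,0],0],[[4,1.1,0],0],[[4,1.1,0],0]]' >/dev/null; python3 st.py
```

```text
q [ 2.160e-01  9.650e-01  2.350e-01 -2.000e-03  1.969e+00  2.244e+00] p [0.7465 0.2011 0.2811] r 0.773
closing ang -2.0284 toolz [-0.026 -0.007 -1.   ] radial/left tilt deg [-1.55 -0.02] tilt along tool y,x deg [-1.04  1.16]
```

```bash
python3 -m pendant '[[[4,1.1,0],0],[[-1.7,-0.22,-0.5],0.122],[[-1.7,-0.22,-0.5],0.122],[[-1.7,-0.22,-0.5],0.122],[[-1.7,-0.22,-0.5],0.122],[[-1.7,-0.22,-0.5],0.122],[[-1.7,-0.22,-0.5],0.122],[[-1.7,-0.22,-0.5],0.122],[[-1.7,-0.22,-0.5],0.122],[[-1.7,-0.22,-0.5],0.122],[[-1.7,-0.22,-0.5],0.122],[[-1.7,-0.22,-0.5],0.122],[[-1.7,-0.22,-0.5],0.122],[[-1.7,-0.22,-0.5],0.122],[[-1.7,-0.22,-0.5],0.122],[[-1.7,-0.22,-0.5],0.122],[[-1.7,-0.22,-0.5],0.122],[[0,0,0],0]]' >/dev/null; python3 st.py
python3 - <<'E'
from station import ctrl
from h import *
import cv2
c=ctrl.camera("top");s=ctrl.camera("scene")["color"][:,:,::-1]
a=cv2.resize(c["color"][140:270,160:290,::-1],(400,400),interpolation=2);b=cv2.resize(s[140:240,300:400],(400,400),interpolation=2)
cv2.imwrite("pics/c2.png",np.hstack([a,b]))
E
```

```text
q [ 0.269  0.207  1.593 -0.011  1.334  0.367] p [0.4885 0.1694 0.1888] r 0.517
closing ang -0.0954 toolz [ 0.01  -0.008 -1.   ] radial/left tilt deg [ 0.37 -0.63] tilt along tool y,x deg [-0.59  0.42]
```

View pics/c2.png

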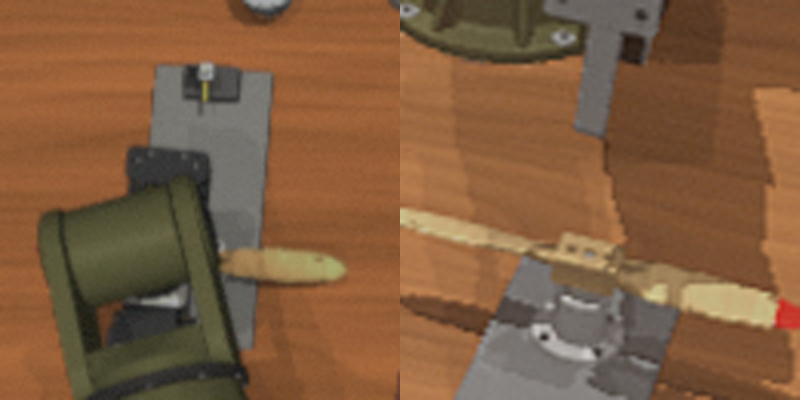

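The picture shows the open gripper above the hub, with the hub top at (577,247) in the right half. I'll refine the hub position from both cameras.

Run:
```python
from h import *
S=(300+177*.25,140+247*.25)
print(tri(S,(165+189*.3,150+246*.3)),atz("scene",S,.098),atz("top",(165+189*.3,150+246*.3),.098))
tips=[tri((300+395*.25,140+316*.25),(165+36*.3,150+237*.3))]
print(tips)
```

```text
(array([0.499307  , 0.16935537, 0.09890035]), np.float64(0.005178515654125131)) [0.49895573 0.16674205 0.098     ] [0.49892338 0.17202188 0.098     ]
[(array([0.50803357, 0.32168236, 0.08375613]), np.float64(0.00440081489422052))]
```

```bash
python3 -m pendant '[[[1.05,0,-2.5],0.03],[[0,0,-4],0],[[0,0,-3],0],[[0,0,-1.4],0],[[0,0,0],0]]' >/dev/null; python3 st.py; python3 -m pendant '[[[0,0,0],0],[[0,0,0],0],[[0,0,0],0],[[0,0,0],0],[[0,0,0],0],[[0,0,0],0]]' 0 12
```

```text
q [ 0.262  0.35   1.687 -0.012  1.104  0.344] p [0.5002 0.1689 0.076 ] r 0.528
closing ang -0.0762 toolz [ 0.003 -0.01  -1.   ] radial/left tilt deg [ 0.01 -0.6 ] tilt along tool y,x deg [-0.24  0.55]
time_s: 12.8
ee_pos: [0.501, 0.1692, 0.079]
eef_rot: [3.133, 0.008, 1.497]
force: [0.3, -0.2, -0.6]
grip_width: 0.057
grip_force: 0.0
```

```bash
python3 -m pendant '[[[0,0,0.1],0],[[0,0,0],0],[[0,0,0],0],[[0,0,0],0],[[0,0,0],0],[[0,0,0],0]]' 0 12; python3 st.py
```

```text
time_s: 13.3
ee_pos: [0.5007, 0.1691, 0.0794]
eef_rot: [3.134, 0.008, 1.497]
force: [-0.7, -0.8, 0.1]
grip_width: 0.0174
grip_force: 0.0
q [ 0.262  0.345  1.686 -0.012  1.107  0.341] p [0.5007 0.1691 0.0794] r 0.528
closing ang -0.0736 toolz [ 0.007 -0.009 -1.   ] radial/left tilt deg [ 0.19 -0.61] tilt along tool y,x deg [-0.41  0.48]
```

The fingers closed past 32 mm with no force, so I'll stop and look.

Run:
```python
from station import ctrl
from h import *
import cv2
c=ctrl.camera("top");s=ctrl.camera("scene")["color"][:,:,::-1]
a=cv2.resize(c["color"][140:270,160:290,::-1],(400,400),interpolation=2);b=cv2.resize(s[160:240,300:380],(400,400),interpolation=2)
cv2.imwrite("pics/c3.png",np.hstack([a,b]))
print(ctrl.get_obs()["grip_width"],proj("scene",[.5007,.1691,.0794]))
```

```text
0.009363712674828108 [[344.17557486 207.21819991]]
```

View pics/c3.png

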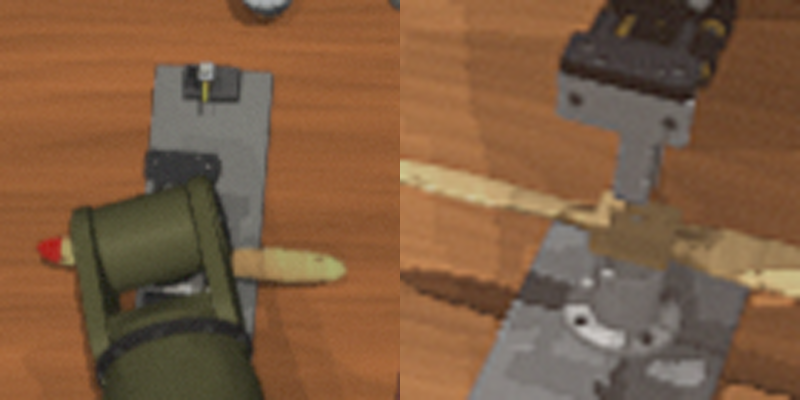

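Run:
```python
from station import ctrl
from h import *
import cv2
print("c2 tips expected",proj("scene",[[.54,.169,.189],[.437,.169,.189],[.4885,.169,.189]]),"seen 347.5,173.75")
print("c3 tip",proj("scene",[[.5,.169,.079],[.5,.169,.098],[.467,.169,.079]]),"seen 346,200")
s=ctrl.camera("scene")["color"][:,:,::-1];t=ctrl.camera("top")["color"][:,:,::-1]
cv2.imwrite("pics/c4.png",np.hstack([cv2.resize(s[165:225,320:370],(480,576),interpolation=cv2.INTER_NEAREST),cv2.resize(t[180:250,200:240],(300,576),interpolation=cv2.INTER_NEAREST)]))
o=ctrl.get_obs();print(o["grip_width"],o["grip_force"],o["force"],o["ee_pos"])
```

```text
c2 tips expected [[346.24443731 184.66877781]
 [352.9979554  164.09263772]
 [349.74054263 174.01709199]] seen 347.5,173.75
c3 tip [[344.17096932 207.16919882]
 [344.95727506 202.128302  ]
 [346.28330521 200.39499792]] seen 346,200
0.0021328586038617927 0.0 [-0.73833831  0.31561394 -0.32182192] [0.50073556 0.16907316 0.07939448]
```

View pics/c4.png

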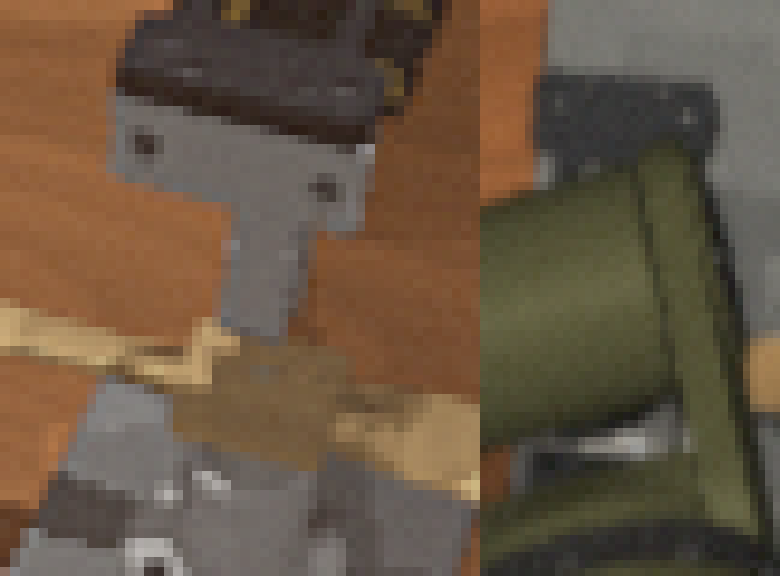

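```bash
python3 - <<'E'
from h import *
p=np.array([.122,-.536,.17]);a=np.array([.22,-.975,0])
print(proj("scene",[p+a*.0535,p,p-a*.0535])*1.4,"seen ~(241,117),(277,122)")
for x in(.506,.5):
  for z in (.098,.102,.106,.110): print(x,z,proj("scene",[x,.169,z]).round(1))
E
python3 -m pendant '[[[0,0,0],0],[[0,0,0],0],[[0,0,0],0],[[0,0,0],0],[[0,0,0],0],[[0,0,0],0]]' 0.64 12
```

```text
[[242.76013071 128.94907999]
 [261.44285755 129.84606362]
 [280.22311331 130.74772975]] seen ~(241,117),(277,122)
0.506 0.098 [[344.6 203.4]]
0.506 0.102 [[344.7 202.3]]
0.506 0.106 [[344.9 201.2]]
0.506 0.11 [[345.1 200.1]]
0.5 0.098 [[345.  202.1]]
0.5 0.102 [[345.1 201.1]]
0.5 0.106 [[345.3 200. ]]
0.5 0.11 [[345.5 198.9]]
time_s: 14.0
ee_pos: [0.5007, 0.1691, 0.0794]
eef_rot: [3.134, 0.008, 1.497]
force: [-0.4, -0.7, 0.7]
grip_width: 0.0386
grip_force: 0.0
```

The fingertips really end about 27 mm above the reported TCP, and the start picture agrees. They simply closed above the hub without touching it. I'll open, go lower and grip again.

```bash
python3 -m pendant '[[[0,0,0],0],[[0,0,0],0],[[-0.15,0,0],0],[[0,0,-1],0],[[0,0,-1],0],[[0,0,-0.4],0],[[0,0,0],0],[[0,0,0],0]]' 0.64 12;python3 -m pendant '[[[0,0,0],0],[[0,0,0],0],[[0,0,0],0],[[0,0,0],0],[[0,0,0],0]]' 0 15
```

```text
time_s: 14.67
ee_pos: [0.499, 0.169, 0.0549]
eef_rot: [3.135, 0.009, 1.497]
force: [-0.5, -0.2, 0.6]
grip_width: 0.06
grip_force: 0.0
time_s: 15.08
ee_pos: [0.4993, 0.1691, 0.0556]
eef_rot: [3.134, 0.008, 1.497]
force: [-0.9, 0.4, 1.2]
grip_width: 0.0319
grip_force: 15.0
```

Gripped at 31.9 mm. Now turning anticlockwise.

```bash
python3 -m pendant '[[[0,0,0],0.12],[[0,0,0],0.12],[[0,0,0],0.12],[[0,0,0],0.12],[[0,0,0],0.12],[[0,0,0],0.12]]'; python3 -m pendant '[[[0,0,0],0.125],[[0,0,0],0.125],[[0,0,0],0.125],[[0,0,0],0.125],[[0,0,0],0.125],[[0,0,0],0.125],[[0,0,0],0.125],[[0,0,0],0.125],[[0,0,0],0.125],[[0,0,0],0.125],[[0,0,0],0.125],[[0,0,0],0.125],[[0,0,0],0.125],[[0,0,0],0.125],[[0,0,0],0.125],[[0,0,0],0.125],[[0,0,0],0]]'; python3 st.py
```

```text
time_s: 15.58
ee_pos: [0.5008, 0.1696, 0.0558]
eef_rot: [3.13, 0.01, 2.223]
force: [12.1, 4.8, -7.4]
grip_width: 0.0318
grip_force: 15.0
time_s: 17.0
ee_pos: [0.5002, 0.1726, 0.0566]
eef_rot: [3.135, 0.015, -2.057]
force: [1.4, 24.8, 2.9]
grip_width: 0.0317
grip_force: 15.0
q [ 0.254  0.374  1.705  0.018  1.057 -2.411] p [0.5002 0.1726 0.0566] r 0.529
closing ang 2.6554 toolz [ 0.001  0.017 -1.   ] radial/left tilt deg [0.37 0.9 ] tilt along tool y,x deg [-0.4   0.88]
```

```bash
python3 -m pendant '[[[0,0,0],0],[[0,0,0],0],[[0,0,0],0],[[0,0,0],0],[[0,0,0],0]]' 0.64 15; python3 -m pendant '[[[0,0,0],-0.125],[[0,0,0],-0.125],[[0,0,0],-0.125],[[0,0,0],-0.125],[[0,0,0],-0.125],[[0,0,0],-0.125],[[0,0,0],-0.125],[[0,0,0],-0.125],[[0,0,0],-0.125],[[0,0,0],-0.125],[[0,0,0],-0.125],[[0,0,0],-0.125],[[0,0,0],-0.125],[[0,0,0],-0.125],[[0,0,0],-0.125],[[0,0,0],-0.125],[[0,0,0],-0.125],[[0,0,0],-0.125],[[0,0,0],-0.125],[[0,0,0],-0.125]]';  python3 -m pendant '[[[0,0.1,0],-0.125],[[0,0.1,0],-0.125],[[0,0.1,0],-0.125],[[0,0.1,0],-0.125],[[0,0,0],-0.125],[[0,0,0],-0.017],[[0,0,0],0],[[0,0,0],0]]'; python3 st.py
```

```text
time_s: 17.42
ee_pos: [0.4993, 0.1689, 0.0554]
eef_rot: [3.134, 0.008, -2.066]
force: [0.9, 0.1, -0.2]
grip_width: 0.0593
grip_force: 0.0
time_s: 19.08
ee_pos: [0.4993, 0.169, 0.0554]
eef_rot: [3.134, 0.008, 1.711]
force: [-0.4, 1.7, 0.2]
grip_width: 0.0601
grip_force: 0.5
time_s: 19.75
ee_pos: [0.4992, 0.173, 0.0554]
eef_rot: [3.134, 0.008, 1.079]
force: [0.3, -0.1, 0.2]
grip_width: 0.0596
grip_force: 0.1
q [ 0.271  0.379  1.702 -0.013  1.062  0.769] p [0.4992 0.173  0.0554] r 0.528
closing ang -0.4917 toolz [ 0.002 -0.011 -1.   ] radial/left tilt deg [-0.07 -0.63] tilt along tool y,x deg [-0.41  0.48]
```

```bash
cat > red.py <<'E'
from station import ctrl
from h import *
for n in("top","scene"):
    c=ctrl.camera(n)["color"].astype(int);m=(c[...,0]>120)&(c[...,1]<60)&(c[...,2]<60)
    import cv2
    k,l,s,ce=cv2.connectedComponentsWithStats(m.astype(np.uint8))
    for i in range(1,k):
        if s[i,4]>=4:
            p=atz(n,ce[i],.087);d=p[:2]-[.4995,.172]
            if .11<np.hypot(*d)<.19: print(n,s[i,4],ce[i].round(1),p.round(3),"R",np.hypot(*d).round(3),"prop angle",np.arctan2(d[1],d[0]).round(3))
E
python3 red.py
```

```text
top 44 [178.5 241.2] [0.444 0.309 0.087] R 0.147 prop angle 1.954
scene 33 [396.1 204.3] [0.448 0.311 0.087] R 0.148 prop angle 1.926
```

The return turn of the open fingers brushed the blade and dragged the propeller back; it is now only +0.43 rad from its start. From now on I'll lift clear before each regrip. Regripping and continuing the net turn.

```bash
python3 -m pendant '[[[0,0,0],0.12],[[0,0,0],0.12],[[0,0,0],0.12],[[0,0,0],0.12],[[0,0,0],0.12],[[0,0,0],0.12],[[0,0,0],0.12],[[0,0,0],0.02],[[0,0,0],0]]' 0.64 15;python3 -m pendant '[[[0,0,0],0],[[0,0,0],0],[[0,0,0],0],[[0,0,0],0],[[0,0,0],0]]' 0 15; python3 st.py
```

```text
time_s: 20.6
ee_pos: [0.4992, 0.173, 0.0554]
eef_rot: [3.134, 0.008, 1.934]
force: [0.1, 1.5, -0.0]
grip_width: 0.0602
grip_force: 0.0
time_s: 21.02
ee_pos: [0.4994, 0.1731, 0.0555]
eef_rot: [3.134, 0.008, 1.935]
force: [0.5, 1.2, -1.0]
grip_width: 0.0317
grip_force: 15.0
q [ 0.269  0.373  1.709 -0.009  1.051 -0.091] p [0.4994 0.1731 0.0555] r 0.529
closing ang 0.3638 toolz [ 0.01  -0.005 -1.   ] radial/left tilt deg [ 0.46 -0.47] tilt along tool y,x deg [-0.44  0.48]
```

```bash
python3 -m pendant '[[[0,0,0],0.12],[[0,0,0],0.12],[[0,0,0],0.12],[[0,0,0],0.12],[[0,0,0],0.12],[[0,0,0],0.12],[[0,0,0],0.12],[[0,0,0],0.12],[[0,0,0],0.12],[[0,0,0],0.12],[[0,0,0],0.12],[[0,0,0],0.12],[[0,0,0],0.12],[[0,0,0],0.12],[[0,0,0],0.12],[[0,0,0],0.12],[[0,0,0],0.12],[[0,0,0],0.12],[[0,0,0],0.12],[[0,0,0],0.12]]'; python3 st.py;python3 -m pendant '[[[0,0,0],0],[[0,0,0],0],[[0,0,0],0],[[0,0,0],0],[[0,0,2],0],[[0,0,2.5],0]]' 0.64 15; python3 red.py; python3 st.py
```

```text
time_s: 22.68
ee_pos: [0.4991, 0.1735, 0.0555]
eef_rot: [3.134, 0.009, -1.943]
force: [-0.3, 3.1, 0.8]
grip_width: 0.032
grip_force: 15.0
q [ 0.258  0.378  1.703  0.014  1.062 -2.518] p [0.4991 0.1735 0.0555] r 0.528
closing ang 2.7699 toolz [-0.004  0.011 -1.   ] radial/left tilt deg [0.   0.68] tilt along tool y,x deg [-0.44  0.52]
time_s: 23.18
ee_pos: [0.4982, 0.1727, 0.0994]
eef_rot: [3.131, 0.006, -1.95]
force: [0.3, 0.5, -0.1]
grip_width: 0.0602
grip_force: 0.0
top 40 [265.1 239.6] [0.45  0.035 0.087] R 0.145 prop angle -1.92
scene 13 [304.6 186.8] [0.453 0.036 0.087] R 0.143 prop angle -1.901
q [ 0.258  0.317  1.66   0.012  1.16  -2.509] p [0.5009 0.1735 0.1038] r 0.53
closing ang 2.7623 toolz [ 0.002  0.012 -1.   ] radial/left tilt deg [0.31 0.61] tilt along tool y,x deg [-0.17  0.66]
```

```bash
python3 -m pendant '[[[0,0,0],-0.125],[[0,0,0],-0.125],[[0,0,0],-0.125],[[0,0,0],-0.125],[[0,0,0],-0.125],[[0,0,0],-0.125],[[0,0,0],-0.125],[[0,0,0],-0.125],[[0,0,0],-0.125],[[0,0,0],-0.125],[[0,0,0],-0.125],[[0,0,0],-0.125],[[0,0,0],-0.125],[[0,0,0],-0.125],[[0,0,0],-0.125],[[0,0,0],-0.125],[[0,0,0],-0.125],[[0,0,0],-0.125],[[0,0,0],-0.125],[[0,0,0],-0.125]]';  python3 -m pendant '[[[0,0,0],-0.125],[[0,0,0],-0.125],[[0,0,0],-0.125],[[0,0,0],-0.125],[[0,0,0],-0.125],[[0,0,0],0],[[0,0,-1.5],0],[[0,0,-1.5],0],[[0,0,-1.5],0],[[0,0,0],0]]'; python3 st.py
```

```text
time_s: 24.95
ee_pos: [0.499, 0.173, 0.0998]
eef_rot: [3.135, 0.008, 1.827]
force: [0.3, -0.2, 0.1]
grip_width: 0.0604
grip_force: 0.0
time_s: 25.78
ee_pos: [0.4977, 0.1726, 0.0526]
eef_rot: [3.138, 0.011, 1.213]
force: [-1.3, 0.1, -0.3]
grip_width: 0.0596
grip_force: 0.0
q [ 0.271  0.381  1.706 -0.013  1.058  0.634] p [0.4977 0.1726 0.0526] r 0.527
closing ang -0.3574 toolz [-0.    -0.012 -1.   ] radial/left tilt deg [-0.23 -0.62] tilt along tool y,x deg [-0.22  0.63]
```

```bash
python3 -m pendant '[[[0,0,0],0],[[0,0,0],0],[[0,0,0],0],[[0,0,0],0],[[0,0,0],0]]' 0 15; python3 -m pendant '[[[0,0,0],0.125],[[0,0,0],0.125],[[0,0,0],0.125],[[0,0,0],0.125],[[0,0,0],0.125],[[0,0,0],0.125],[[0,0,0],0.125],[[0,0,0],0.125],[[0,0,0],0.125],[[0,0,0],0.125],[[0,0,0],0.125],[[0,0,0],0.125],[[0,0,0],0.125],[[0,0,0],0.125],[[0,0,0],0.125],[[0,0,0],0.125],[[0,0,0],0.125],[[0,0,0],0.125],[[0,0,0],0.125],[[0,0,0],0.125]]'; python3 st.py
```

```text
time_s: 26.2
ee_pos: [0.4995, 0.1732, 0.056]
eef_rot: [3.134, 0.008, 1.211]
force: [-0.3, -0.4, 4.2]
grip_width: 0.0316
grip_force: 15.0
time_s: 27.87
ee_pos: [0.4992, 0.1737, 0.056]
eef_rot: [3.134, 0.009, -2.567]
force: [-2.6, 2.7, 3.4]
grip_width: 0.0317
grip_force: 15.0
q [ 0.259  0.373  1.708  0.012  1.054 -1.892] p [0.4992 0.1737 0.056 ] r 0.529
closing ang 2.146 toolz [ 0.003  0.012 -1.   ] radial/left tilt deg [0.41 0.57] tilt along tool y,x deg [-0.46  0.53]
```

```bash
python3 -m pendant '[[[0,0,0],0.125],[[0,0,0],0.125],[[0,0,0],0.125],[[0,0,0],0.125],[[0,0,0],0]]'; python3 -m pendant '[[[0,0,0],0],[[0,0,0],0],[[0,0,0],0],[[0,0,0],0],[[0,0,2],0],[[0,0,2.5],0],[[0,0,0],0]]' 0.64 15; python3 -m pendant '[[[0,0,0],-0.125],[[0,0,0],-0.125],[[0,0,0],-0.125],[[0,0,0],-0.125],[[0,0,0],-0.125],[[0,0,0],-0.125],[[0,0,0],-0.125],[[0,0,0],-0.125],[[0,0,0],-0.125],[[0,0,0],-0.125],[[0,0,0],-0.125],[[0,0,0],-0.125],[[0,0,0],-0.125],[[0,0,0],-0.125],[[0,0,0],-0.125],[[0,0,0],-0.125],[[0,0,0],-0.125],[[0,0,0],-0.125],[[0,0,0],-0.125],[[0,0,0],-0.125]]';  python3 -m pendant '[[[0,0,0],-0.125],[[0,0,0],-0.125],[[0,0,0],-0.125],[[0,0,0],-0.125],[[0,0,0],-0.125],[[0,0,0],-0.017],[[0,0,0],0]]'; python3 st.py; python3 red.py
```

```text
time_s: 28.28
ee_pos: [0.4992, 0.1735, 0.056]
eef_rot: [3.134, 0.009, -2.066]
force: [-2.2, 1.3, 6.2]
grip_width: 0.0318
grip_force: 15.0
time_s: 28.87
ee_pos: [0.5011, 0.1735, 0.1045]
eef_rot: [3.139, 0.012, -2.074]
force: [-0.2, -0.4, 0.5]
grip_width: 0.06
grip_force: 0.0
time_s: 30.53
ee_pos: [0.4992, 0.173, 0.1]
eef_rot: [3.134, 0.009, 1.703]
force: [0.4, 0.8, 0.1]
grip_width: 0.0604
grip_force: 0.0
time_s: 31.12
ee_pos: [0.4992, 0.173, 0.1001]
eef_rot: [3.134, 0.009, 1.07]
force: [1.4, -0.3, 1.0]
grip_width: 0.0601
grip_force: 0.0
q [ 0.271  0.322  1.663 -0.012  1.158  0.777] p [0.4992 0.173  0.1001] r 0.528
closing ang -0.5009 toolz [ 0.002 -0.011 -1.   ] radial/left tilt deg [-0.09 -0.64] tilt along tool y,x deg [-0.41  0.49]
top 42 [181.4 202.1] [0.569 0.302 0.087] R 0.148 prop angle 1.084
scene 25 [389.4 230.7] [0.568 0.304 0.087] R 0.148 prop angle 1.094
scene 4 [387.5 233.5] [0.58  0.3   0.087] R 0.151 prop angle 1.008
```

```bash
python3 -m pendant '[[[0,0,-1.5],0.01],[[0,0,-1.5],0.01],[[0,0,-1.6],0],[[0,0,0],0],[[0,0,0],0]]'; python3 -m pendant '[[[0,0,0],0],[[0,0,0],0],[[0,0,0],0],[[0,0,0],0],[[0,0,0],0]]' 0 25; python3 -m pendant '[[[0,0,0],0.12],[[0,0,0],0.12],[[0,0,0],0.12],[[0,0,0],0.12],[[0,0,0],0.1],[[0,0,0],0],[[0,0,0],0]]';python3 red.py;python3 st.py
```

```text
time_s: 31.63
ee_pos: [0.499, 0.173, 0.0542]
eef_rot: [3.135, 0.009, 1.09]
force: [0.6, -0.2, 0.2]
grip_width: 0.0606
grip_force: 0.0
time_s: 32.05
ee_pos: [0.4994, 0.1731, 0.0548]
eef_rot: [3.134, 0.008, 1.088]
force: [-0.6, -0.2, 3.1]
grip_width: 0.0316
grip_force: 25.0
time_s: 32.63
ee_pos: [0.4995, 0.1732, 0.0548]
eef_rot: [3.134, 0.008, 1.665]
force: [-0.2, 0.6, 4.8]
grip_width: 0.0315
grip_force: 25.0
top 43 [175.7 227.9] [0.487 0.318 0.087] R 0.147 prop angle 1.659
scene 37 [397.9 213.9] [0.49  0.319 0.087] R 0.148 prop angle 1.637
q [ 0.27   0.376  1.708 -0.011  1.052  0.181] p [0.4995 0.1732 0.0548] r 0.529
closing ang 0.0943 toolz [ 0.009 -0.007 -1.   ] radial/left tilt deg [ 0.34 -0.57] tilt along tool y,x deg [-0.46  0.47]
```

Full turn done: the taped tip went from 1.51 rad to 1.65 + 2π. Now lifting straight off.

```bash
python3 -m pendant '[[[0,0,1],0],[[0,0,1],0],[[0,0,1],0],[[0,0,2],0],[[0,0,3],0],[[0,0,3],0],[[0,0,4],0],[[0,0,4],0],[[0,0,4],0],[[0,0,4],0],[[0,0,4],0]]';  python3 -m pendant '[[[2.5,-2.2,1],-0.013],[[2.5,-2.2,1],-0.013],[[2.5,-2.2,1],-0.013],[[2.5,-2.2,1],-0.013],[[2.5,-2.2,1],-0.013],[[2.5,-2.2,1],-0.013],[[2.5,-2.2,0],-0.013],[[2.5,-2.2,0],-0.013]]'; python3 st.py
python3 - <<'E'
from station import ctrl
import cv2
cv2.imwrite("pics/s5.png",ctrl.camera("scene")["color"][:,:,::-1])
E
```

```text
time_s: 33.65
ee_pos: [0.4983, 0.1728, 0.3676]
eef_rot: [3.133, 0.008, 1.667]
force: [0.0, 1.0, -1.0]
grip_width: 0.0317
grip_force: 25.0
time_s: 34.32
ee_pos: [0.693, 0.0015, 0.4258]
eef_rot: [3.133, 0.009, 1.565]
force: [0.5, 0.5, -1.4]
grip_width: 0.0312
grip_force: 25.0
q [-0.047  0.739  0.287 -0.01   2.107 -0.047] p [0.693  0.0015 0.4258] r 0.693
closing ang -0.0053 toolz [ 0.008 -0.009 -1.   ] radial/left tilt deg [ 0.46 -0.5 ] tilt along tool y,x deg [-0.46  0.49]
```

View pics/s5.png

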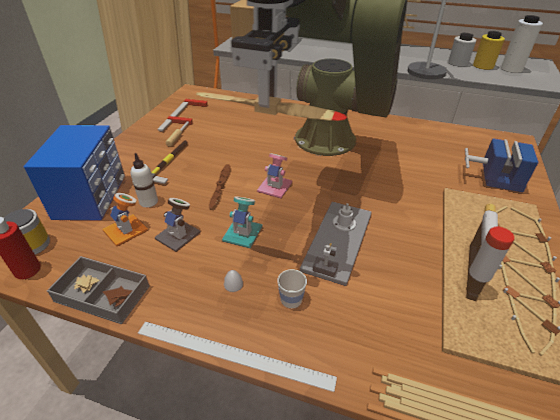

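The propeller is held level at (270,103), with its red tip on the robot's left at (340,115), and the bare flange is at (345,215). Now I'll build up the tilt at the reach limit.

```bash
python3 -m pendant '[[[4,0,0],0],[[4,0,0],0],[[4,0,0],0],[[4,0,0],0],[[4,0,0],0],[[4,0,0],0],[[4,0,0],0],[[4,0,0],0],[[4,0,0],0],[[4,0,0],0]]'; python3 st.py
```

```text
time_s: 35.2
ee_pos: [0.8446, 0.0021, 0.2802]
eef_rot: [2.944, 0.007, 1.568]
force: [-0.2, 0.7, -0.6]
grip_width: 0.0315
grip_force: 25.0
q [-0.041  0.973  0.236  0.     1.735 -0.038] p [0.8446 0.0021 0.2802] r 0.845
closing ang -0.0017 toolz [ 0.197 -0.008 -0.98 ] radial/left tilt deg [11.27 -0.48] tilt along tool y,x deg [-11.27   0.42]
```

```bash
python3 -m pendant '[[[2.5,0,3.3],0],[[2.5,0,3.3],0],[[2.5,0,3.3],0],[[2.5,0,3.3],0],[[3,0,2.9],0],[[3,0,2.9],0],[[3,0,2.9],0],[[3,0,2.9],0]]'; python3 st.py
```

```text
time_s: 35.87
ee_pos: [0.8422, 0.0008, 0.4004]
eef_rot: [2.759, 0.007, 1.568]
force: [-0.1, 1.0, -0.5]
grip_width: 0.0317
grip_force: 25.0
q [-0.046  0.836  0.235  0.01   1.688 -0.042] p [8.422e-01 8.000e-04 4.004e-01] r 0.842
closing ang 0.0002 toolz [ 0.373 -0.007 -0.928] radial/left tilt deg [21.39 -0.45] tilt along tool y,x deg [-21.39   0.4 ]
```

```bash
python3 -m pendant '[[[3.3,0,2.5],0],[[3.3,0,2.5],0],[[3.3,0,2.5],0],[[3.3,0,2.5],0],[[3.3,0,2.5],0],[[3.3,0,2.5],0],[[3.3,0,2.5],0],[[3.3,0,2.5],0]]'; python3 st.py
```

```text
time_s: 36.53
ee_pos: [0.8811, 0.0, 0.449]
eef_rot: [2.564, 0.007, 1.568]
force: [0.4, 0.3, -0.8]
grip_width: 0.0316
grip_force: 25.0
q [-0.048  0.806  0.236  0.019  1.522 -0.043] p [0.8811 0.     0.449 ] r 0.881
closing ang 0.002 toolz [ 0.546 -0.007 -0.838] radial/left tilt deg [31.28 -0.4 ] tilt along tool y,x deg [-31.28   0.39]
```

```bash
python3 -m pendant '[[[3.3,0,2.5],0],[[1.5,0,1.1],0],[[0,0,0],0]]'; python3 st.py
python3 - <<'E'
import cv2,numpy as np
from h import *
im=cv2.resize(cv2.imread("pics/top0.png"),(560,420),interpolation=cv2.INTER_AREA)
g=im[148:194,340:380].astype(int)
hsv=cv2.cvtColor(g.astype(np.uint8),cv2.COLOR_BGR2HSV)
m=(g[...,2]-g[...,0]<28).astype(np.uint8)  # not wood
m=cv2.morphologyEx(m,cv2.MORPH_OPEN,np.ones((3,3),np.uint8))
k,l,s,c=cv2.connectedComponentsWithStats(m);i=1+s[1:,4].argmax()
ct=cv2.findContours((l==i).astype(np.uint8),0,1)[0][0].reshape(-1,2)
B=cv2.boxPoints(cv2.minAreaRect(ct))+[340,148]
print(s[i],[atz("top",b,.01)[:2].round(3).tolist() for b in B])
for r in (l==i)[::1]: print("".join(".#"[int(x)] for x in r))
w=((g.min(2)>150)).astype(np.uint8); ys,xs=np.nonzero(w);print("white",xs.mean()+340,ys.mean()+148,len(xs))
E
```

```text
time_s: 36.78
ee_pos: [0.8883, -0.0001, 0.4574]
eef_rot: [2.529, 0.007, 1.568]
force: [0.3, 1.1, 0.0]
grip_width: 0.0318
grip_force: 25.0
q [-0.049  0.803  0.236  0.021  1.491 -0.043] p [ 8.883e-01 -1.000e-04  4.574e-01] r 0.888
closing ang 0.0023 toolz [ 0.575 -0.007 -0.818] radial/left tilt deg [32.93 -0.39] tilt along tool y,x deg [-32.93   0.39]
[  4   5  31  33 739] [[0.656, -0.228], [0.751, -0.256], [0.725, -0.345], [0.631, -0.316]]
........................................
........................................
........................................
........................................
........................................
...........#####........................
..........#########.....................
..........#############.................
..........###############...............
..........###################...........
.........#######################........
.........##########################.....
.........##########################.....
........###########################.....
........###########################.....
........###########################.....
.
[... 575 characters left out ...]
..##########################..........
....##########################..........
.......#######################..........
..........####################..........
.............################...........
.................############...........
.....................########...........
.........................###............
........................................
........................................
........................................
........................................
........................................
........................................
........................................
........................................
white 364.23728813559325 171.71186440677965 59
```

```bash
python3 -m pendant '[[[-2.7,-2.05,0],-0.023],[[-2.7,-2.05,0],-0.023],[[-2.7,-2.05,0],-0.023],[[-2.7,-2.05,0],-0.023],[[-2.7,-2.05,0],-0.023],[[-2.7,-2.05,0],-0.023],[[-2.7,-2.05,0],-0.023],[[-2.7,-2.05,0],-0.023],[[-2.7,-2.05,0],-0.023],[[-2.7,-2.05,0],-0.023],[[-2.7,-2.05,0],-0.023],[[-2.7,-2.05,0],-0.023]]'; python3 -m pendant '[[[0,0,-2.5],0],[[0,0,-2.5],0],[[0,0,-2.5],0],[[0,0,-2.5],0],[[0,0,-2.5],0],[[0,0,-2],0],[[0,0,-2],0],[[0,0,-2],0],[[0,0,-1.4],0],[[0,0,0],0],[[0,0,0],0],[[0,0,0],0]]'; python3 st.py
python3 - <<'E'
from station import ctrl
from h import *
import cv2
print("ring white",atz("top",(364.24,171.71),.111))
o=ctrl.get_obs();p=o["ee_pos"];M=R.from_euler("xyz",o["eef_rot"]).as_matrix()
z=-M[:,2];f=p+.0212*z;x=np.cross(z,[0,0,1]);x=-x if x[1]<0 else x;x/=np.linalg.norm(x)
pts=dict(face=f,top=f+.022*z,tip=f+.011*z+.157*x,tip2=f+.011*z-.157*x,tape=f+.011*z+.149*x)
for n in("scene","top"):
    im=ctrl.camera(n)["color"][:,:,::-1].copy()
    print(n,{k:proj(n,v)[0].round(1).tolist() for k,v in pts.items()})
    c=im.astype(int);m=(c[...,2]>120)&(c[...,1]<60)&(c[...,0]<60)
    k,l,s,ce=cv2.connectedComponentsWithStats(m.astype(np.uint8));print([(s[i,4],ce[i].round(1).tolist()) for i in range(1,k) if s[i,4]>=4])
    u=proj(n,f)[0].astype(int);q=im[u[1]-50:u[1]+80,u[0]-65:u[0]+65]
    cv2.imwrite(f"pics/f_{n}.png",cv2.resize(q,(400,400),interpolation=2))
    print("crop origin",u-[65,50],"scale",130/400)
cv2.imwrite("pics/f.png",np.hstack([cv2.imread("pics/f_scene.png"),cv2.imread("pics/f_top.png")]))
E
```

```text
time_s: 37.78
ee_pos: [0.5775, -0.2367, 0.458]
eef_rot: [2.531, 0.007, 1.303]
force: [-0.1, -0.6, 0.4]
grip_width: 0.0317
grip_force: 25.0
time_s: 38.78
ee_pos: [0.5793, -0.2363, 0.2604]
eef_rot: [2.529, 0.007, 1.304]
force: [-0.5, 0.1, -0.6]
grip_width: 0.0318
grip_force: 25.0
q [-0.511  0.049  1.733  0.193  0.769 -0.345] p [ 0.5793 -0.2363  0.2604] r 0.626
closing ang -0.2619 toolz [ 0.553 -0.157 -0.818] radial/left tilt deg [32.73  3.63] tilt along tool y,x deg [-32.93   0.41]
ring white [ 0.66360484 -0.27820111  0.111     ]
scene {'face': [200.6, 135.1], 'top': [203.0, 127.2], 'tip': [248.1, 148.8], 'tip2': [161.1, 115.7], 'tape': [245.5, 147.9]}
[(np.int32(28), [192.8, 101.0]), (np.int32(43), [180.3, 118.7]), (np.int32(13), [244.8, 147.7]), (np.int32(126), [9.2, 229.8]), (np.int32(282), [501.4, 235.4])]
crop origin [135  85] scale 0.325
top {'face': [362.1, 195.3], 'top': [362.3, 198.9], 'tip': [306.8, 181.4], 'tip2': [417.9, 212.8], 'tape': [309.6, 182.2]}
[(np.int32(164), [464.9, 84.8]), (np.int32(214), [96.4, 170.9]), (np.int32(49), [310.6, 182.7]), (np.int32(201), [469.7, 358.8]), (np.int32(189), [479.4, 416.2])]
crop origin [297 145] scale 0.325
```

View pics/f.png

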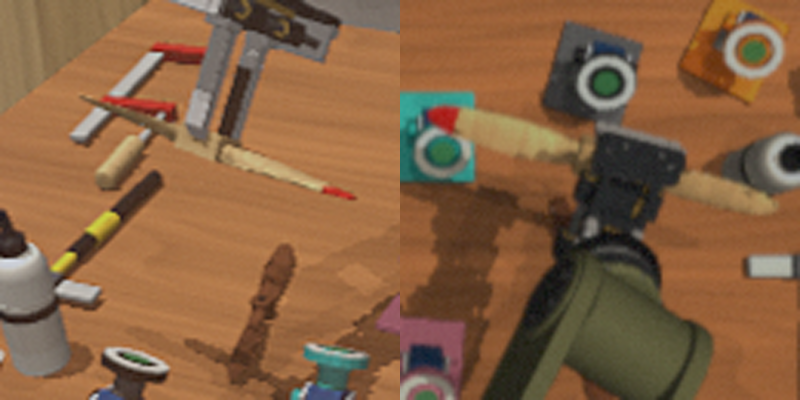

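The picture shows the propeller level, the red tip on the robot's left at (340,192), and the face tilted toward the dark camera with its ring at (137,363). The tape pixel matches my model to about 1 px. A last small correction follows.

```bash
python3 -m pendant '[[[-0.7,-0.55,-0.15],-0.007],[[-0.75,-0.55,-0.15],-0.006],[[0,0,0],0],[[0,0,0],0],[[0,0,0],0],[[0,0,0],0],[[0,0,0],0],[[0,0,0],0]]'; python3 st.py
python3 - <<'E'
from station import ctrl
from h import *
o=ctrl.get_obs();M=R.from_euler("xyz",o["eef_rot"]).as_matrix();f=o["ee_pos"]-.0212*M[:,2]
L=np.array([.663,-.277,.111]);a=np.array([-.5736*np.cos(.29),.5736*np.sin(.29),.8192])
d=f-L;print("dist",d@a,"off-axis",np.linalg.norm(d-(d@a)*a),"angle deg",np.degrees(np.arccos(-M[:,2]@a)),abs(o["joint_vel"]).max())
E
```

```text
time_s: 39.55
ee_pos: [0.5646, -0.247, 0.256]
eef_rot: [2.531, 0.007, 1.291]
force: [0.6, 0.1, -1.4]
grip_width: 0.0318
grip_force: 25.0
q [-0.544  0.032  1.761  0.21   0.764 -0.375] p [ 0.5646 -0.247   0.256 ] r 0.616
closing ang -0.2749 toolz [ 0.55  -0.164 -0.819] radial/left tilt deg [32.61  4.04] tilt along tool y,x deg [-32.86   0.38]
dist 0.19898792838115337 off-axis 0.0011927226040250958 angle deg nan 0.001794633085315349<stdin>:5: RuntimeWarning: invalid value encountered in arccos
```

Distance 19.9 cm, about 1 mm off the axis and square to the lens, with the arm steady. Handing in.

```bash
python3 -c "
from station import ctrl
print(ctrl.hand_in())"
```

```text
the job is handed in; nothing more can be done
None
```

I handed the job in with the propeller held about 19.9 cm from the lens: centred to about 1 mm by my measurements, square to the lens, blades level, red tip to the robot's left. It made a net full turn before lifting, but not one clean swing: it went 2.7 rad, my open fingers dragged it back to +0.43 rad while regripping, and I then carried it on to just over a full turn.

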